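# Set the foil reel for threading

## Task

Two empty metal foil reels stand upright on little bench stands at the battery-test bench. Turn the larger one by its rim until one of its two threading slots points straight up, ready for the next foil, and let go of it; leave the smaller reel as it is.

Things in the scene. Friction and masses are not known exactly. Their poses are not given: they have to be found in the camera images.
- reel: Larger reel, upright like a wheel: two flat bare aluminium flanges 160 mm across on a white core, 26 mm wide overall. Spins freely, endlessly; light drag (0.006 N m) keeps it where left. Two dark rim slots (9 x 30 mm, radial, opposite) do not hinder fingers. Origin: its middle, on the axle, 125 mm up. x: along the level axle, fixed. z turns with the reel: z points at one slot, -z at the other.
- reel_stand: Fixed stand of the larger reel. Origin: under the middle of its foot (110 x 130 x 12 mm), right below the reel's middle; x along the axle, z up. A steel upright 36 mm wide carries the axle from the -x side only, 22 to 34 mm from the reel's middle plane, up to 18 mm above the axle. On the +x side a hub nut, 24 mm across, sticks out 21 mm from the flange. The rim above is free on both sides.
- small_reel: The smaller reel, a bystander of the same make on the same kind of stand: flanges 110 mm in diameter, 26 mm wide, it turns just as freely. Origin: its middle, on the axle, 95 mm above the table; x along the axle, z towards one of its slots.
- small_slot (a point): A point inside one slot of the smaller reel, 50 mm from its axle; it must stay where it is.
There are look-alikes about, which are no part of the job. Leave any purple look-alike of the reel_stand alone.

How it is judged:
By the outcome, as a careful person would: the job done as asked, in the order asked, and still so for the second after the job is handed in, with the robot touching nothing.
It also fails if it takes over 32 s, if anything falls off the work surface, if the arm or the gripper's body presses on something with over 40 N, if the wrist force passes 120 N, or if a joint passes its speed limit or range.

## Robot

A 6-joint arm with a two-finger parallel gripper is mounted at the origin on the work surface. World frame = base frame: x ahead of the robot, y to its left, z up, the work surface at z = 0. Lengths are in mm, angles in rad, forces in N, time in s.
With the tool pointing down it reaches from about 300 to 775 mm from the base axis. Payload 14.6 kg.
Tool frame: the origin (TCP) lies between the finger pads; the fingertips stand 19 mm ahead of it and the grasp point (between the pads) is the TCP; z points along the fingers, y is the line along which they close (so a half turn about z gives the same grasp; the last joint's range is limited). The gripper opens to 94 mm and grips with 3 to 60 N. Pads are 16 mm wide; open, the fingers measure 119 mm over their backs; the gripper's body (75 mm by 177 mm) begins 78 mm behind the grasp point.
Start: joints at [1.183, 0.3, 1.521, -0, 1.321, -0.067], TCP at [173.426, 521.931, 185.146] pointing down, gripper open.
Joint ranges: [-3.03, 3.03], [-0.79, 2.21], [0.23, 2.52], [-1.04, 4.18], [0, 3.07], [-2.55, 2.55]. Speed limits (rad/s): [2.22, 2.22, 2.57, 3.14, 3.14, 3.14].

## Interface

Orientations are given as [roll, pitch, yaw] about the fixed x, y, z axes, in that order (R = Rz(yaw) Ry(pitch) Rx(roll)).
In Python, from cell import monitor, imaging, job, find_in, trace gives the robot as it stands. The module is installed in compiled form; this text tells all that it offers.
- The arm moves only by the tool arm_command, never from a script. Its argument "steps" is a list of rows, each a list of 5 numbers: the opening, from 0 (shut) to 1 (fully open), then the shift along the tool's x, y, z in mm, then the turn about the tool's z in degrees. In form: [[gripper, dx, dy, dz, turn], ...]. A call has 1 to 20 rows; each row is the pose to reach, as a shift and turn from the pose commanded when the call began, along the tool's axes at that moment; what a row does not reach only later rows make up. A row lasts 1/8 s, in which the tool goes at most 62.5 mm and 10.7 degrees, less where a joint would pass 70% of its speed; a pose out of reach is approached as far as the arm can. A call with a gripper value outside its range is refused whole. The fingers move at their own pace and stop on an object; "force" is the grip in N (left out, the last holds). Time passes only in rows, so rows that repeat a pose let the fingers close. It gives the time, the measured TCP pose, the force, the opening and the grip force at its end, in the units of the state.
- monitor.read_state(): the state, without advancing time (a new reading comes with each control period).
- imaging.camera(name): name is "side" or "top"; returns a dict with "img" (384x512x3 uint8, red, green, blue), "mtx" (3x3 intrinsics, pixels), "view" (4x4, takes a point from world to camera coordinates). Camera axes: x right, y down, z forward; pixel columns grow to the right and rows downward; lengths in mm; the calibration is good to about 2 mm. A picture is of the moment at which its call begins. There is no depth.
- job.sign_off(): hands the job in; it is judged then, once.
Trained networks look in a picture, given as the dict that the camera call returned (one of the last four; its "shot" number tells which), for a name from the list of things; names that differ only in an ending like _2 or _b are one class to them, and where a whole thing is asked for, a point or a joint stands for the part that bears it (a point fixed in the world has none). Each returns a list of dicts, best first, with "p" (0 to 1); they miss things now and then, are a little off and sometimes report something else, mostly with a low value. They report only what shows in the picture. A call takes as long as a camera call. They do not tell look-alikes from the thing itself.
- find_in(picture, target): "rect" ([centre column, centre row, width, height] in pixels, round what is visible of it).
- trace(picture, target): "region" (384x512 bool, what is visible of it) and "rect" ([centre column, centre row, width, height] in pixels, round what is visible of it).
The state is a dict: "clock": time; "joints": joint angles; "qd": joint speeds; "effort": joint torques, N m; "eef_pos": TCP position; "eef_rot": TCP orientation; "wrist_force": force on the tool from outside, world axes, zero at the start; "moment": the same for the moment, N m; "finger_gap": finger opening in mm; "finger_force": force on a finger pad.
Only numpy, scipy, OpenCV 4.12 (cv2) and the standard library are available. Lean on these libraries where they do the work, as an engineer would, in place of code of your own. Each camera call takes 0.05 s, during which the arm holds its last target. There are 200 camera calls.

## Working session

There is one attempt and no reset: what is moved stays moved. The work goes in short steps, Python scripts to look and compute and a tool call to move; the robot and the scene stay as the last step left them, time stands still between calls to the robot, and variables do not carry over. Pictures are saved under pics/ and viewed, at most 10 in all, crops included, and the job is handed in when it is done.

Besides the shell and the picture viewer there is one more tool, called as name([rows], argument=value, ...), one row to a line, values as JSON. arm_command: Moves the arm, as the interface text tells. Its arguments: {"type":"object","properties":{"steps":{"type":"array","items":{"type":"array","items":{"type":"number"}}},"force":{"type":"number"}},"required":["steps"]}

```bash
mkdir -p pics
cat > h.py <<'E'
import numpy as np, cv2
from cell import monitor, imaging, job, find_in, trace
def proj(c,P):
    P=np.atleast_2d(P); V=c["view"]; q=P@V[:3,:3].T+V[:3,3]; u=q@c["mtx"].T; return u[:,:2]/u[:,2:]
def ray(c,uv):
    V=c["view"];R=V[:3,:3];o=-R.T@V[:3,3];d=R.T@np.linalg.solve(c["mtx"],[uv[0],uv[1],1.]);return o,d/np.linalg.norm(d)
E
python3 - <<'E'
from h import *
ims=[]
for n in("side","top"):
    c=imaging.camera(n);ims.append(c["img"])
    print(n,np.round(c["mtx"],1).tolist(),np.round(c["view"],3).tolist())
    for t in("reel","reel_stand","small_reel","small_slot"):
        print(t,[(np.round(d["rect"]).tolist(),round(d["p"],2)) for d in find_in(c,t)])
    cv2.imwrite(f"pics/{n}0.png",cv2.cvtColor(cv2.resize(c["img"],(768,576)),cv2.COLOR_RGB2BGR))
print(monitor.read_state())
E
```

```text
side [[462.2, 0.0, 260.0], [0.0, 462.2, 190.1], [0.0, 0.0, 1.0]] [[0.934, -0.357, -0.002, -439.218], [-0.226, -0.587, -0.777, 184.996], [0.276, 0.727, -0.629, 911.439], [0.0, 0.0, 0.0, 1.0]]
reel [([248.0, 298.0, 34.0, 97.0], 0.88), ([340.0, 238.0, 36.0, 94.0], 0.72), ([183.0, 159.0, 26.0, 72.0], 0.61)]
reel_stand [([330.0, 252.0, 68.0, 120.0], 0.85), ([187.0, 174.0, 49.0, 100.0], 0.62), ([245.0, 316.0, 69.0, 135.0], 0.59)]
small_reel [([268.0, 143.0, 24.0, 48.0], 0.7)]
small_slot [([267.0, 144.0, 30.0, 46.0], 0.82)]
top [[436.0, 0.0, 248.8], [0.0, 436.0, 199.6], [0.0, 0.0, 1.0]] [[-0.016, -1.0, 0.01, -9.816], [-0.982, 0.013, -0.186, 493.104], [0.186, -0.013, -0.983, 896.353], [0.0, 0.0, 0.0, 1.0]]
reel [([382.0, 272.0, 85.0, 34.0], 0.95), ([167.0, 273.0, 84.0, 32.0], 0.67), ([340.0, 165.0, 85.0, 42.0], 0.64), ([157.0, 165.0, 53.0, 28.0], 0.36)]
reel_stand [([170.0, 276.0, 88.0, 60.0], 0.81), ([380.0, 274.0, 95.0, 63.0], 0.78), ([338.0, 180.0, 87.0, 64.0], 0.73)]
small_reel [([157.0, 164.0, 54.0, 25.0], 0.85), ([338.0, 179.0, 89.0, 67.0], 0.17)]
small_slot [([157.0, 168.0, 58.0, 32.0], 0.96)]
{'clock': 0.5, 'joints': array([ 1.18337379e+00,  2.99910733e-01,  1.52099145e+00,  1.45764745e-05,
        1.32067342e+00, -6.66021779e-02]), 'qd': array([ 1.01285764e-03, -3.59674415e-04, -5.83910005e-04,  4.13374644e-04,
       -7.09370759e-05, -9.71452613e-04]), 'effort': array([-5.81562799e-04, -5.31354976e+01, -3.52730834e+01,  7.08166393e-02,
        2.15085223e-02,  9.21627191e-06]), 'eef_pos': array([173.44039506, 521.93869541, 185.1433115 ]), 'eef_rot': array([ 3.14157470e+00, -1.29568725e-05,  2.82076869e+00]), 'wrist_force': array([ 0.67093867, -0.39985308, -0.11828518]), 'moment': array([-0.0416018 ,  0.00394111, -0.00765234]), 'finger_force': 0.0, 'finger_gap': 94.07445470727862}
```

View pics/side0.png

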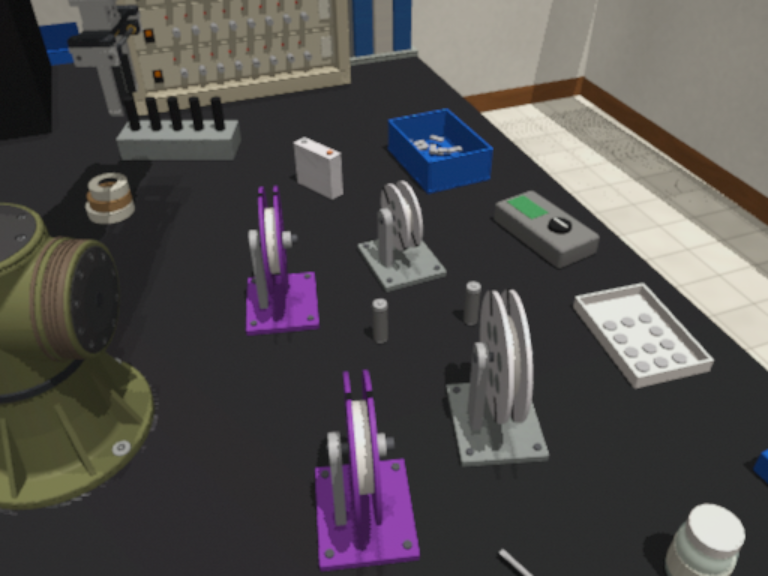

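View pics/top0.png

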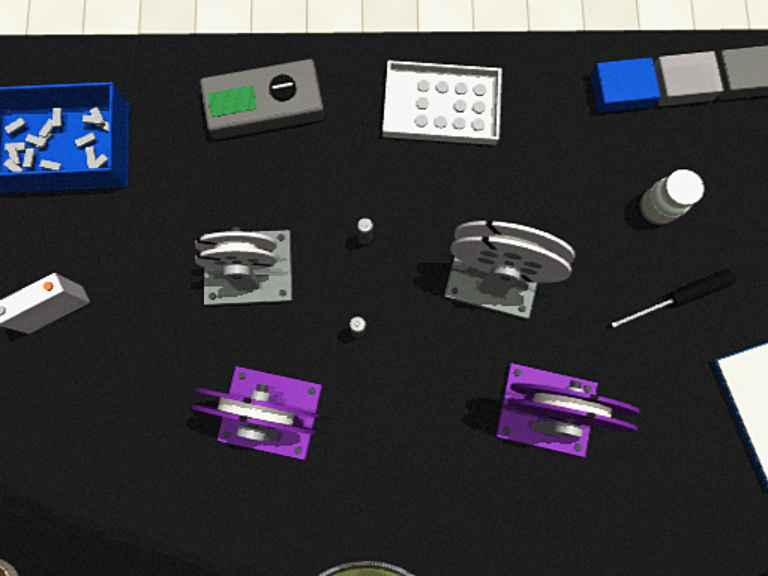

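The four reel-like things in the top picture (512 px scale) are purple at (382,272), purple at (167,273), small grey at (157,165) and large grey at (340,165). The large bare-aluminium one at (340,165) top, (340,238) side, is the target. It is the only non-purple stand with 160 mm flanges. Next I fit its pose and enlarge it.

```bash
cat > fit.py <<'E'
from h import *
from scipy.optimize import minimize
A=np.linspace(0,2*np.pi,120,endpoint=False)
def frame(p): # columns: axle x, horizontal y, up z
    c,s=np.cos(p[2]),np.sin(p[2]); return np.array([[c,-s,0],[s,c,0],[0,0,1.]]),np.array([p[0],p[1],125.])
def pts(p,x,r,a): # a: angle from up towards local +y
    R,o=frame(p); a=np.atleast_1d(a); return o+np.c_[np.full(a.shape,x),r*np.sin(a),r*np.cos(a)]@R.T
def hullmask(uv,S=4):
    m=np.zeros((384*S,512*S),np.uint8); cv2.fillConvexPoly(m,cv2.convexHull(((uv+.5)*S).astype(np.float32)).astype(np.int32),1); return m>0
def foot(p):
    R,o=frame(p); return (o*[1,1,0])+np.array([[a*55,b*65,z] for z in(0,12) for a,b in((-1,-1),(1,-1),(1,1),(-1,1))])@R.T
def get(c,t,uv):
    L=trace(c,t); d=min(L,key=lambda d:np.hypot(*(np.array(d["rect"][:2])-uv))); print(t,np.round(d["rect"]),d["p"]); return d["region"]
def fit(cs,ms,p0):
    H=[]
    for m in ms:
        n,l,st,_=cv2.connectedComponentsWithStats(m.astype(np.uint8)); k=1+st[1:,4].argmax()
        v,u=np.nonzero(l==k); H.append(hullmask(np.c_[u,v].astype(float)))
    def cost(p):
        q=np.r_[pts(p,-13,80,A),pts(p,13,80,A)];s=0
        for c,h in zip(cs,H):
            g=hullmask(proj(c,q)); s+=1-(g&h).sum()/(g|h).sum()
        return s
    b=min((minimize(cost,p0+np.array([0,0,w]),method="Nelder-Mead",options=dict(initial_simplex=p0+np.array([0,0,w])+np.array([[0,0,0],[15,0,0],[0,15,0],[0,0,.15]]))) for w in(-.2,0,.2)),key=lambda r:r.fun)
    return b.x,b.fun
def rect(c,p,x=-13,r0=35,r1=84): # polar unwrap of flange face; columns -180..180 deg, 2px/deg ; rows r1..r0
    a=np.radians(np.arange(-180,180,.5)); r=np.arange(r1,r0,-.5)
    uv=np.array([proj(c,pts(p,x,q,a)) for q in r]).astype(np.float32)
    return cv2.remap(c["img"],uv[...,0],uv[...,1],cv2.INTER_LINEAR)
E
python3 - <<'E'
from fit import *
cs=[imaging.camera("side"),imaging.camera("top")]
ms=[get(cs[0],"reel",(340,238)),get(cs[1],"reel",(340,165))]
p0=np.array([520.,-170,-.1])
p,f=fit(cs,ms,p0); print(np.round(p,3),f); np.save("p.npy",p)
out=[];un=[]
for c,(u,v) in zip(cs,((335,240),(340,170))):
    K=6;im=cv2.resize(c["img"][v-65:v+65,u-65:u+65],None,fx=3,fy=3,interpolation=cv2.INTER_CUBIC).copy()
    big=lambda q:((proj(c,q)-[u-65,v-65]+.5)*3).astype(np.int32)
    cv2.polylines(im,[big(pts(p,-13,80,A))],1,(255,0,0)); cv2.polylines(im,[big(pts(p,13,80,A))],1,(0,255,0))
    f=big(foot(p)); cv2.polylines(im,[f[:4],f[4:]],1,(255,255,0)); out.append(im)
    un+= [rect(c,p,-13),rect(c,p,13)]
a=np.hstack(out); b=np.vstack(un); b=cv2.resize(b,(780,392)); 
for i in range(-180,180,30): cv2.line(b,(int((i+180)*780/360),0),(int((i+180)*780/360),6),(255,0,0),1)
cv2.imwrite("pics/crop.png",a[...,::-1]); cv2.imwrite("pics/un.png",b[...,::-1])
E
```

```text
reel [340. 238.  36.  92.] 0.71
reel [340. 165.  84.  45.] 0.76
[ 5.40302e+02 -2.02198e+02 -2.86000e-01] 0.0806232437542066
```

View pics/crop.png

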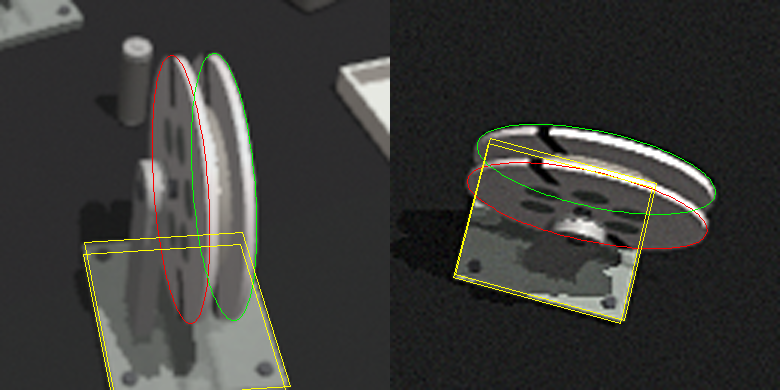

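View pics/un.png

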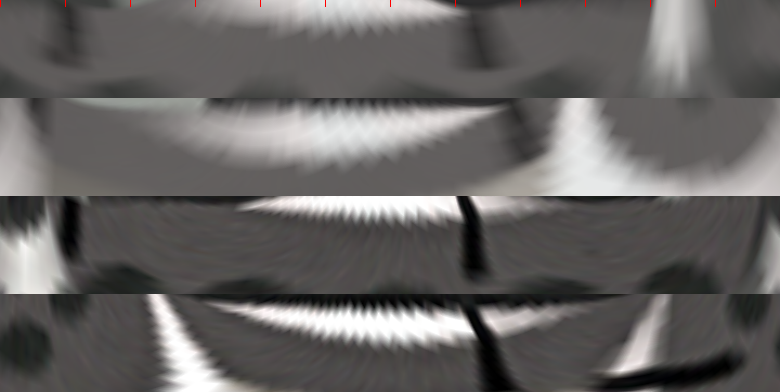

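The overlay sits well on the bare-aluminium reel. Side crop: the flanges span x 150–255 and the foot matches. Top crop: dark slots show at (540,135) and (535,165). So the upper slot leans about 38° from vertical towards local +y (world left), with its opposite near -145°. The axle yaw is -0.286 and the reel's middle is at (540,-202). I'll go to a hover above the grip start, 19° towards +y.

arm_command([
  [1,0,0,-55,0],
  [1,0,0,-105,0],
  [1,-41,-39,-105,6.3],
  [1,-82,-78,-105,12.6],
  [1,-123,-118,-105,18.9],
  [1,-164,-157,-105,25.1],
  [1,-206,-196,-105,31.4],
  [1,-247,-235,-105,37.7],
  [1,-288,-275,-105,44],
  [1,-329,-314,-105,50.3],
  [1,-370,-353,-105,56.6],
  [1,-411,-392,-105,62.9],
  [1,-452,-432,-105,69.1],
  [1,-493,-471,-105,75.4],
  [1,-535,-510,-105,81.7],
  [1,-576,-549,-105,88],
  [1,-576,-549,-105,88],
  [1,-576,-549,-105,88],
])

```text
clock: 2.95
eef_pos: [546.7, -180.3, 290.0]
eef_rot: [-3.141, -0.0, 1.286]
wrist_force: [0.9, 0.6, 0.3]
finger_gap: 94.1
finger_force: 0.0
```

Run:
```python
from fit import *
c=imaging.camera("top");s=monitor.read_state();print(s["clock"],s["eef_pos"],s["eef_rot"],s["joints"])
p=np.load("p.npy");y=s["eef_rot"][2]
R,o=frame(p);d=R.T@(s["eef_pos"]-o);print("local",d,"yaw err",y-(p[2]+np.pi/2))
```

```text
3.0 [ 546.72459173 -179.9008753   290.43706821] [ 3.14130691e+00 -9.23510372e-05  1.28626482e+00] [-3.81585999e-01  3.04447609e-01  1.27444147e+00  1.19609881e-04
  1.56242813e+00 -9.70554601e-02]
local [-1.29660072e-01  2.32035258e+01  1.65437068e+02] yaw err 0.00149013012761956
```

arm_command([
  [1,-1,0,35,0],
  [1,-1,0,70,0],
  [1,-1,0,101,0],
  [1,-1,0,101,0],
  [0,-1,0,101,0],
  [0,-1,0,101,0],
  [0,-1,0,101,0],
  [0,-1,0,101,0],
  [0,-1,0,101,0],
  [0,-1,0,101,0],
  [0,-1,0,101,0],
  [0,-1,0,101,0],
], force=8)

```text
clock: 4.5
eef_pos: [546.6, -181.6, 189.1]
eef_rot: [-3.142, -0.0, 1.285]
wrist_force: [-0.8, 0.3, 0.2]
finger_gap: 17.5
finger_force: 0.0
```

Run:
```python
from fit import *
s=monitor.read_state();print(s["clock"],s["eef_pos"],s["wrist_force"],s["moment"],s["finger_gap"],s["finger_force"])
p=np.load("p.npy");R,o=frame(p);print(R.T@(s["eef_pos"]-o))
```

```text
4.5 [ 546.64128477 -181.64032819  189.13618654] [-0.83796135  0.26638147  0.21366986] [-0.08306809  0.10398157  0.01841362] 17.450638517936348 0.0
[ 0.28118269 21.51123604 64.13618654]
```

Run:
```python
from fit import *
out=[]
for n,(u,v) in(("side",(335,220)),("top",(340,170))):
    c=imaging.camera(n); out.append(cv2.resize(c["img"][v-65:v+65,u-65:u+65],None,fx=3,fy=3,interpolation=cv2.INTER_CUBIC))
cv2.imwrite("pics/g1.png",np.hstack(out)[...,::-1])
s=monitor.read_state();print(s["clock"],s["eef_pos"],s["wrist_force"],s["finger_gap"],s["finger_force"])
```

```text
4.6 [ 546.64868318 -181.64244063  189.14727831] [-0.43045257  0.19622349 -0.01394713] 9.590949300113664 0.0
```

View pics/g1.png

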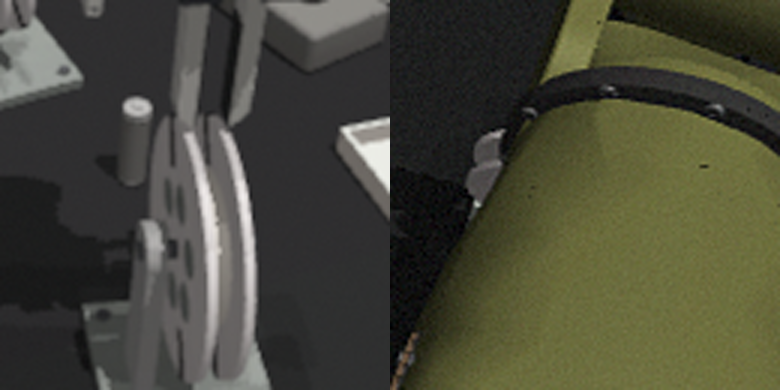

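Run:
```python
from fit import *
c=imaging.camera("side");p=np.load("p.npy");R,o=frame(p)
s=monitor.read_state();e=s["eef_pos"];ey=R[:,0]
for w in(0,-6,6):print(w,[((proj(c,e+ey*w-[0,0,z])[0]-[270,155]+.5)*3).round() for z in(0,19)])
for a in(19,38,0,-90,90):print(a,((proj(c,pts(p,-13,80,np.radians(a)))-[270,155]+.5)*3).round(),((proj(c,pts(p,13,80,np.radians(a)))-[270,155]+.5)*3).round())
for n in("side",):
    print([(np.round(d["rect"]),d["p"]) for d in find_in(c,"reel")])
print(s["finger_gap"],s["finger_force"])
```

```text
0 [array([204., 143.]), array([200., 167.])]
-6 [array([194., 143.]), array([191., 168.])]
6 [array([214., 142.]), array([210., 167.])]
19 [[182. 124.]] [[226. 122.]]
38 [[172. 116.]] [[215. 113.]]
0 [[191. 147.]] [[237. 145.]]
-90 [[206. 350.]] [[252. 347.]]
90 [[154. 161.]] [[194. 159.]]
[(array([246., 298.,  36., 100.]), 0.96), (array([339., 237.,  35.,  91.]), 0.8), (array([186., 161.,  26.,  70.]), 0.76)]
5.504627254749169 0.0
```

Run:
```python
from fit import *
c=imaging.camera("side");p=np.load("p.npy");R,o=frame(p);e=monitor.read_state()["eef_pos"]
im=c["img"][80:310,220:450];K=600/230;im=cv2.resize(im,(600,600),interpolation=cv2.INTER_CUBIC).copy()
for q,col in((e,(255,0,0)),(e-[0,0,19],(0,255,0)),(e+[0,0,78],(255,255,0)),(o+[0,0,0],(0,255,255))):
    cv2.circle(im,tuple(((proj(c,q)[0]-[220,80]+.5)*K).astype(int).tolist()),4,col,-1)
cv2.imwrite("pics/g2.png",im[...,::-1])
```

```text
(no output)
```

View pics/g2.png

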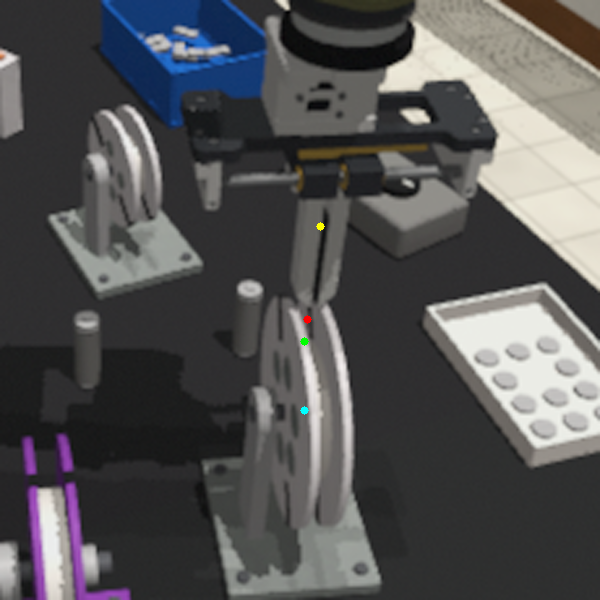

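Run:
```python
from fit import *
p=np.load("p.npy");R,o=frame(p);e=monitor.read_state()["eef_pos"]
c=imaging.camera("side");t=imaging.camera("top")
base=c["img"][100:230,270:430];K=2.45;ims=[]
for d in((0,0,0),(0,0,38),(0,50,0)):
    im=cv2.resize(base,None,fx=K,fy=K,interpolation=cv2.INTER_CUBIC).copy()
    P=lambda q:((proj(c,e+(np.array(q)+d)@R.T)-[270,100]+.5)*K).astype(np.int32)
    for z,col in((78,(255,255,0)),):
        cv2.polylines(im,[P([[a*88.5,b*37.5,z] for a,b in((-1,-1),(1,-1),(1,1),(-1,1))])],1,col)
    g=2.75
    for s in(-1,1):
        cv2.polylines(im,[P([[s*(g),b,z] for b,z in((-8,-19),(8,-19),(8,60),(-8,60))])],1,(0,255,0))
        cv2.polylines(im,[P([[s*(g+12.5),b,z] for b,z in((-8,-19),(8,-19),(8,60),(-8,60))])],1,(255,0,0))
    ims.append(im)
tt=cv2.resize(t["img"][60:320,200:512],(392,318))
ims.append(tt[:, :392])
h=min(i.shape[0] for i in ims);w=min(i.shape[1] for i in ims);ims=[i[:h,:w] for i in ims]
o2=np.vstack([np.hstack(ims[:2]),np.hstack(ims[2:])]);o2=cv2.resize(o2,None,fx=min(1,590/o2.shape[0]),fy=min(1,590/o2.shape[0]));print(o2.shape,proj(t,[0,0,0]),proj(c,[0,0,0]))
cv2.imwrite("pics/g3.png",o2[...,::-1])
```

```text
(590, 727, 3) [[243.97905197 439.40481929]] [[ 37.30973082 283.89677076]]
```

View pics/g3.png

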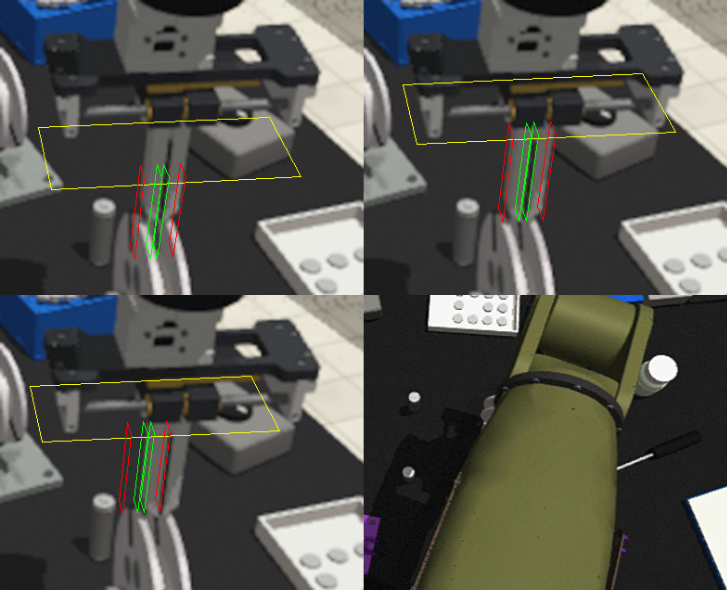

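g2 and g3 show the tool about 38 mm higher and about 5 mm further out than its reading (fingertips at (318,303) in g2, predicted (304,342)). A shoulder offset would look like this. The fingers closed above the rim without touching it. I'll open, go lower by part of that amount and close again, watching the finger force.

arm_command([
  [0.65,0,0,0,0],
  [0.65,0,0,0,0],
  [0.65,0,0,0,0],
  [0.65,0,-4,0,0],
  [0.65,0,-4,0,0],
  [0.65,0,-4,0,0],
  [0.65,0,-4,14,0],
  [0.65,0,-4,28,0],
  [0.65,0,-4,28,0],
  [0,0,-4,28,0],
  [0,0,-4,28,0],
  [0,0,-4,28,0],
  [0,0,-4,28,0],
  [0,0,-4,28,0],
  [0,0,-4,28,0],
], force=8)

```text
clock: 6.72
eef_pos: [544.6, -181.2, 161.4]
eef_rot: [3.137, 0.0, 1.285]
wrist_force: [13.8, -6.5, -5.6]
finger_gap: 26.5
finger_force: 8.0
```

Run:
```python
from fit import *
p=np.load("p.npy");R,o=frame(p);s=monitor.read_state();e=s["eef_pos"]
c=imaging.camera("side");s=monitor.read_state();print(s["clock"],R.T@(e-o),s["wrist_force"],s["finger_gap"],s["finger_force"])
im=c["img"][80:310,220:450];K=600/230;im=cv2.resize(im,(600,600),interpolation=cv2.INTER_CUBIC).copy()
for q,col in((e,(255,0,0)),(e-[0,0,19],(0,255,0)),(e+[0,0,78],(255,255,0)),(o+[0,0,0],(0,255,255))):
    cv2.circle(im,tuple(((proj(c,q)[0]-[220,80]+.5)*K).astype(int).tolist()),4,col,-1)
cv2.imwrite("pics/g4.png",im[...,::-1])
```

```text
6.775 [-1.80688344 21.36316358 36.44716945] [15.85754517 -5.65718361 -5.5543835 ] 26.54770138302367 7.9952967166900635
```

View pics/g4.png

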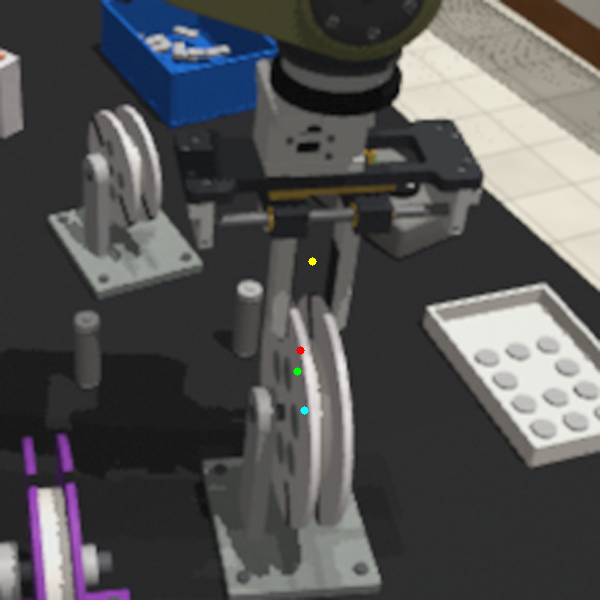

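Contact now: gap 26.5 mm at 8 N, with the fingers straddling the rim at about (310,310), so the offset is confirmed. I'll swing the rim 38° along the arc and ease off the axial push.

arm_command([
  [0,0,2,0,0],
  [0,-5.2,2,-1.3,0],
  [0,-10.5,2,-2.3,0],
  [0,-16,2,-2.8,0],
  [0,-21.2,2,-3,0],
  [0,-26.6,2,-2.8,0],
  [0,-32,2,-2.3,0],
  [0,-37.2,2,-1.3,0],
  [0,-42.4,2,0,0],
  [0,-47.5,2,1.6,0],
  [0,-50,2,2.6,0],
  [0,-50,2,2.6,0],
  [0,-50,2,2.6,0],
])

```text
clock: 8.4
eef_pos: [530.9, -229.5, 158.7]
eef_rot: [3.14, 0.0, 1.285]
wrist_force: [6.9, -1.4, -1.0]
finger_gap: 26.2
finger_force: 8.0
```

```bash
cat > slot.py <<'E'
from fit import *
from scipy.ndimage import gaussian_filter1d as G
def slots(c,p,x,rs=(55,75),lim=None):
    r=rect(c,p,x,rs[0],rs[1]).astype(float).mean(2).mean(0); a=np.arange(-180,180,.5)
    r=G(r,2,mode="wrap"); bg=G(r,20,mode="wrap"); d=bg-r; out=[]
    for k in np.argsort(-d):
        if d[k]<8 or len(out)>6: break
        if all(abs((a[k]-q[0]+180)%360-180)>12 for q in out): out.append((a[k],round(d[k])))
    return out
E
python3 - <<'E'
from slot import *
p=np.load("p.npy");R,o=frame(p);s=monitor.read_state();e=s["eef_pos"]
print(s["clock"],R.T@(e-o),s["wrist_force"],s["finger_gap"],s["finger_force"])
for n in("side","top"):
    c=imaging.camera(n)
    for x in(-13,13):print(n,x,slots(c,p,x))
E
```

```text
8.4 [ -1.29180624 -28.8804613   33.65881898] [ 6.87220879 -1.3758573  -0.99781228] 26.212704253352552 7.999370098114014
side -13 [(np.float64(172.5), 28)]
side 13 [(np.float64(-21.5), 24), (np.float64(9.5), 22), (np.float64(-159.5), 11), (np.float64(166.0), 10)]
top -13 [(np.float64(4.0), 34), (np.float64(-170.5), 18)]
top 13 [(np.float64(0.0), 39), (np.float64(130.0), 26), (np.float64(-163.0), 22), (np.float64(106.5), 21), (np.float64(23.5), 17), (np.float64(174.5), 12)]
```

arm_command([
  [0.7,0,0,0,0],
  [0.7,0,0,0,0],
  [0.7,0,0,0,0],
  [0.7,0,0,0,0],
  [0.7,0,0,-30,0],
  [0.7,0,0,-60,0],
  [0.7,0,0,-100,0],
  [0.7,60,0,-100,0],
  [0.7,120,0,-100,0],
  [0.7,180,0,-100,0],
  [0.7,240,0,-100,0],
  [0.7,240,0,-100,0],
])

```text
clock: 10.0
eef_pos: [598.7, 4.7, 258.2]
eef_rot: [-3.141, -0.0, 1.289]
wrist_force: [0.1, -0.3, 0.4]
finger_gap: 65.9
finger_force: 0.0
```

Run:
```python
from slot import *
cs=[imaging.camera("side"),imaging.camera("top")]
ms=[get(cs[0],"reel",(340,238)),get(cs[1],"reel",(340,165))]
p0=np.load("p.npy")
p,f=fit(cs,ms,p0);print(np.round(p,3),f); np.save("p2.npy",p); p=(p+p0)/2
out=[]
for c,n,(u,v) in zip(cs,("side","top"),((340,238),(345,165))):
    for x in(-13,13):print(n,x,slots(c,p,x))
    im=cv2.resize(c["img"][v-55:v+55,u-55:u+55],(396,396),interpolation=cv2.INTER_CUBIC)
    big=lambda q:((proj(c,q)-[u-55,v-55]+.5)*3.6).astype(np.int32)
    for x,col in((-13,(255,0,0)),(13,(0,255,0))):
        for a in(0,np.pi): cv2.polylines(im,[np.r_[big(pts(p,x,80,a)),big(pts(p,x,88,a))]],0,col)
        cv2.circle(im,big(pts(p,x,80,0))[0].tolist(),1,col,-1); cv2.polylines(im,[big(pts(p,x,80,A))],1,col)
    out.append(im)
cv2.imwrite("pics/r1.png",np.hstack(out)[...,::-1])
```

```text
reel [339. 237.  38.  93.] 0.92
reel [342. 166.  85.  40.] 0.97
[ 5.39799e+02 -2.01574e+02 -2.73000e-01] 0.08322757111306567
side -13 [(np.float64(-1.5), 43), (np.float64(116.0), 30), (np.float64(173.5), 28), (np.float64(150.0), 22)]
side 13 [(np.float64(5.0), 37), (np.float64(103.5), 20), (np.float64(69.5), 19), (np.float64(-158.5), 12), (np.float64(167.5), 11)]
top -13 [(np.float64(-5.0), 56), (np.float64(170.0), 29), (np.float64(-151.0), 25)]
top 13 [(np.float64(-6.5), 116), (np.float64(-112.0), 47), (np.float64(-87.0), 35), (np.float64(129.0), 26), (np.float64(105.0), 21), (np.float64(-152.0), 13), (np.float64(175.5), 11)]
```

View pics/r1.png

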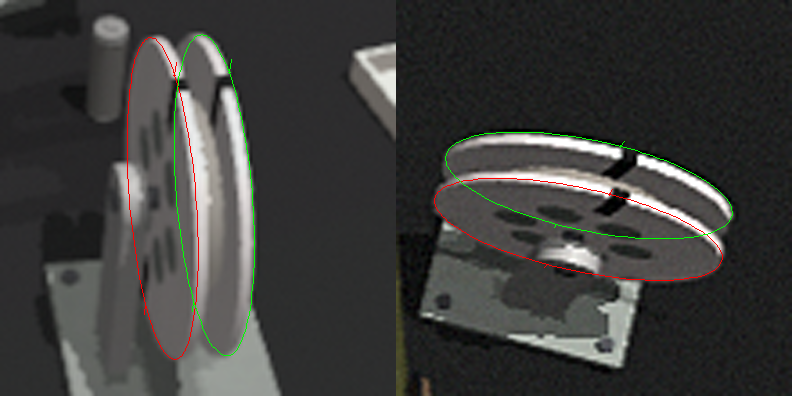

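```bash
cat > ang.py <<'E'
from slot import *
from scipy.ndimage import map_coordinates as MC
S=lambda g,uv:MC(g,[uv[:,1],uv[:,0]],order=1)
def shift(c,p,g): # pixel shift of the outline against the dark surround
    a=np.radians(np.arange(-110,111,1.)); q=np.r_[pts(p,-13,80,a),pts(p,13,80,a)]; uv=proj(c,q)
    h=cv2.convexHull(uv.astype(np.float32))[:,0]; ctr=h.mean(0)
    w=hullmask(proj(c,np.r_[pts(p,-13,80,A),pts(p,13,80,A)])); S4=4
    H=cv2.convexHull(proj(c,np.r_[pts(p,-13,80,A),pts(p,13,80,A)]).astype(np.float32))[:,0]
    k=np.array([abs(cv2.pointPolygonTest(H,(float(x),float(y)),True))<.2 for x,y in uv]); b=uv[k]; q=q[k]
    n=b-H.mean(0)
    # outward normal from enlarged radius
    R,o=frame(p); big=proj(c,(q-o)*1.0+o+ (q-o-np.outer((q-o)@R[:,0],R[:,0]))*.03); n=big-b; n/=np.linalg.norm(n,axis=1)[:,None]
    best=max(((np.clip(S(g,b+d-1*n)-S(g,b+d+1*n),-20,80).mean(),tuple(d)) for d in (np.array([i,j]) for i in np.arange(-3,3.1,.25) for j in np.arange(-3,3.1,.25))))
    return np.array(best[1]),best[0]
def rectsc(c,p,g,d,x,t,r0=53,r1=77):
    R,o=frame(p); r=np.arange(r0,r1,1.)
    def band(ls):
        q=np.array([[x,rr*np.sin(t)+l*np.cos(t),rr*np.cos(t)-l*np.sin(t)] for rr in r for l in ls]); return S(g,proj(c,o+q@R.T)+d)
    return np.minimum(band(np.r_[-9:-5.9:1]).mean(),band(np.r_[6:9.1:1]).mean())-band(np.r_[-3.5:3.6:1]).mean()
def angles(cs,p):
    T=np.radians(np.arange(-15,15.1,.25))
    for n,c in zip(("side","top"),cs):
        g=c["img"].astype(float).mean(2); d,s=shift(c,p,g); print(n,"shift",d,round(s,1))
        for dd in(np.zeros(2),d):
            for x in(-13,10,13):
                L=[]
                for b in(0,np.pi):
                    sc=[rectsc(c,p,g,dd,x,t+b) for t in T]; k=int(np.argmax(sc)); L.append((np.degrees(T[k]).round(2),round(sc[k],1)))
                print("  ",n,x,"up",L[0],"low",L[1])
E
python3 - <<'E'
from ang import *
p=(np.load("p.npy")+np.load("p2.npy"))/2
angles([imaging.camera("side"),imaging.camera("top")],p)
E
```

```text
side shift [-0.25 -0.25] 49.4
   side -13 up (np.float64(-1.0), np.float64(46.7)) low (np.float64(-6.5), np.float64(25.8))
   side 10 up (np.float64(2.5), np.float64(48.6)) low (np.float64(-8.75), np.float64(-0.1))
   side 13 up (np.float64(8.25), np.float64(21.6)) low (np.float64(-15.0), np.float64(-3.1))
   side -13 up (np.float64(-2.5), np.float64(43.0)) low (np.float64(-5.0), np.float64(25.9))
   side 10 up (np.float64(1.5), np.float64(51.2)) low (np.float64(-7.25), np.float64(-0.1))
   side 13 up (np.float64(6.75), np.float64(25.1)) low (np.float64(-15.0), np.float64(-0.8))
top shift [-0.25  0.5 ] 66.9
   top -13 up (np.float64(-5.0), np.float64(85.1)) low (np.float64(-11.25), np.float64(10.4))
   top 10 up (np.float64(-6.0), np.float64(108.1)) low (np.float64(-2.5), np.float64(3.6))
   top 13 up (np.float64(-7.0), np.float64(126.6)) low (np.float64(-1.75), np.float64(5.1))
   top -13 up (np.float64(-4.75), np.float64(72.1)) low (np.float64(-11.25), np.float64(12.4))
   top 10 up (np.float64(-5.75), np.float64(92.8)) low (np.float64(-13.25), np.float64(3.1))
   top 13 up (np.float64(-6.75), np.float64(125.7)) low (np.float64(-2.0), np.float64(4.7))
```

The slot has been turned from about +37° to about -4°. The side view's upper/lower pair averages -3.75° and the top view gives -4.75°. I'll re-grip near the top and turn it back about 4.3°.

arm_command([
  [0.7,-55,0,0,0],
  [0.7,-110,0,0,0],
  [0.7,-165,0,0,0],
  [0.7,-214,1,0,0],
  [0.7,-214,1,0,0],
  [0.7,-214,1,35,0],
  [0.7,-214,1,70,0],
  [0.7,-214,1,94,0],
  [0.7,-214,1,94,0],
  [0,-214,1,94,0],
  [0,-214,1,94,0],
  [0,-214,1,94,0],
  [0,-214,1,94,0],
  [0,-214,1,94,0],
  [0,-214,1,94,0],
  [0,-214,1,94,0],
], force=8)

```text
clock: 12.3
eef_pos: [538.2, -204.2, 164.7]
eef_rot: [-3.14, 0.0, 1.285]
wrist_force: [-7.7, 2.0, 5.1]
finger_gap: 26.0
finger_force: 8.0
```

arm_command([
  [0,0,0,0,0],
  [0,2,0,0,0],
  [0,4,0,0,0],
  [0,5.4,0,0,0],
  [0,5.4,0,0,0],
  [0,5.4,0,0,0],
])

```text
clock: 13.05
eef_pos: [539.7, -199.1, 164.6]
eef_rot: [-3.14, 0.0, 1.285]
wrist_force: [-6.5, 1.7, 2.1]
finger_gap: 25.7
finger_force: 8.0
```

arm_command([
  [0.7,0,0,0,0],
  [0.7,0,0,0,0],
  [0.7,0,0,0,0],
  [0.7,0,0,0,0],
  [0.7,0,0,-30,0],
  [0.7,0,0,-60,0],
  [0.7,0,0,-96,0],
  [0.7,55,0,-96,0],
  [0.7,110,0,-96,0],
  [0.7,165,0,-96,0],
  [0.7,212,0,-96,0],
  [0.7,212,0,-96,0],
])

```text
clock: 14.55
eef_pos: [600.6, 7.0, 260.2]
eef_rot: [-3.141, -0.0, 1.289]
wrist_force: [-0.6, -0.8, 0.0]
finger_gap: 65.7
finger_force: 0.0
```

Run:
```python
from ang import *
p=(np.load("p.npy")+np.load("p2.npy"))/2
cs=[imaging.camera("side"),imaging.camera("top")]
angles(cs,p)
out=[]
for c,(u,v) in zip(cs,((335,238),(345,165))):
    out.append(cv2.resize(c["img"][v-55:v+55,u-55:u+55],(396,396),interpolation=cv2.INTER_CUBIC))
cv2.imwrite("pics/r2.png",np.hstack(out)[...,::-1])
for t in("small_reel","small_slot"): print([[np.round(d["rect"]).tolist() for d in find_in(c,t)][:1] for c in cs])
```

```text
side shift [-0.25 -0.25] 49.0
   side -13 up (np.float64(3.25), np.float64(36.9)) low (np.float64(-2.5), np.float64(23.8))
   side 10 up (np.float64(7.25), np.float64(43.9)) low (np.float64(-9.75), np.float64(-0.2))
   side 13 up (np.float64(14.25), np.float64(18.9)) low (np.float64(-15.0), np.float64(-3.5))
   side -13 up (np.float64(1.75), np.float64(34.9)) low (np.float64(-1.0), np.float64(24.6))
   side 10 up (np.float64(6.0), np.float64(45.2)) low (np.float64(-8.0), np.float64(-0.2))
   side 13 up (np.float64(12.5), np.float64(20.5)) low (np.float64(-15.0), np.float64(-1.1))
top shift [-0.25  0.5 ] 66.8
   top -13 up (np.float64(-1.0), np.float64(84.4)) low (np.float64(-10.75), np.float64(9.9))
   top 10 up (np.float64(-1.5), np.float64(110.4)) low (np.float64(-11.5), np.float64(2.4))
   top 13 up (np.float64(-2.25), np.float64(135.8)) low (np.float64(-3.25), np.float64(3.2))
   top -13 up (np.float64(-0.75), np.float64(72.4)) low (np.float64(-11.25), np.float64(11.9))
   top 10 up (np.float64(-1.25), np.float64(94.4)) low (np.float64(-14.0), np.float64(7.9))
   top 13 up (np.float64(-2.0), np.float64(132.5)) low (np.float64(-3.75), np.float64(3.1))
[[[267.0, 143.0, 30.0, 49.0]], [[142.0, 165.0, 25.0, 25.0]]]
[[[268.0, 144.0, 31.0, 47.0]], [[143.0, 166.0, 26.0, 25.0]]]
```

View pics/r2.png

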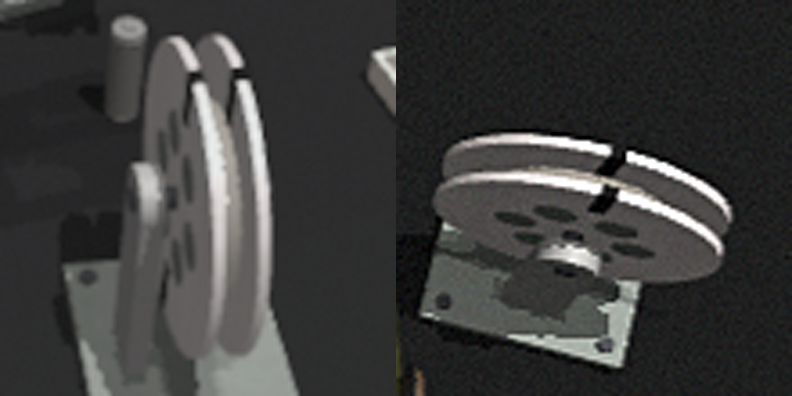

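r2 shows the slot notch at the rim top, side (193,78) and top (612,165). The angle now measures about 0° (side +0.4°, top -1°). The small reel hasn't moved in the side view, and the arm is clear.

```bash
python3 -c "
from cell import job
print(job.sign_off())"
```

```text
the job is handed in; nothing more can be done
None
```

I turned the larger reel until one slot points straight up, to within about 1° as measured, then let go and handed in; the smaller reel looks unmoved.

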